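# Fit the knurled collar to the bench arbor and hold it home

### The job

Put the knurled steel collar over the spindle of the green bench arbor and turn it until the keyways hidden inside it drop over the spindle's drive pins, then push it fully home against the sprung sleeve. Finish still gripping the collar and holding it pushed home, flat on its seat, because the spring lifts it off again when let go; I will then set its grub screw. Leave the mug, the tin, the blade vial and the hex key where they are.

Things in the scene. Friction and masses are not known exactly. Their poses are not given: they have to be found in the camera images.
- collar: Loose ring of bright steel with dark vertical knurl ribs, 52 mm outside (53 over the ribs), 44 mm high, 0.2 to 0.3 kg, standing upright. Origin: centre of its underside, z up along the 25 mm through bore. Inside the lower 14 mm are three keyways 120 degrees apart, 10 mm wide, reaching 20 mm from the axis, open only at the underside; one lies along +x, the side of the small dark grub-screw hole.
- collar_top (a point): Centre of the collar's upper face, 44 mm above its underside. Any keyway fits any pin, so in every 120 degrees of turn, either way, there is one angle at which the collar drops, with about 0.1 rad of play to each side.
- arbor: Fixed bench arbor: green base plate 120 x 100 x 10 mm and a round green boss, 80 mm at its foot, with a bright seat ring on top (46 mm inside, 64 mm outside). In the middle stands a steel spindle 22 mm in diameter. Origin: on the bench under the spindle's axis; z up.
- spindle_top (a point): Top of the spindle on its axis, 78 mm above the bench; the last 8 mm taper to 15 mm. Three dark round drive pins, 6 mm thick, 120 degrees apart, stick out to 18 mm from the axis, their tops 42 mm above the bench. Their angle differs every time and is not tied to the base's yaw.
- arbor_seat (a point): Centre of the seat ring's upper face, on the spindle's axis, 30 mm above the bench. A collar that merely stands on the pins has its underside 12 mm above this point; fully home its underside is level with it.
- sleeve (a joint): Brass sprung sleeve round the pins, 45 mm outside, its top 41 mm above the bench at 0; value: how far (m) it is pushed down, 0.011 when the collar is home. Takes about 2 N to start and 7.5 N at home, so the collar's own weight does not keep it home.
- mug: Bystander: white mug, red-brown inside, 83 x 113 x 93 mm high; origin at the centre of its underside. Leave it alone.
- wax_tin: Bystander: round printed tin, 75 mm across, 58 mm high; origin at the centre of its underside. Leave it alone.
- blade_vial: Bystander: thin white tube with a red cap and a yellow label, 20 x 150 x 20 mm, lying on the bench along its own y; origin at the centre of its underside. Leave it alone.
- hex_key: Bystander: small grey hex key, 31 x 88 x 4 mm, lying on the bench along its own y; origin at the centre of its underside. Leave it alone.

How it is judged:
By the outcome, as a careful person would: the job done as asked, in the order asked, and still so for the second after the job is handed in, while the arm keeps its last pose, push and grip.
It also fails if it takes over 51 s, if anything falls off the work surface, if the arm or the gripper's body presses on something with over 40 N, if the wrist force passes 120 N, or if a joint passes its speed limit or range.

### The arm

A 6-joint arm with a two-finger parallel gripper is mounted at the origin on the work surface; the furniture and walls round the work are solid. World frame = base frame: x ahead of the robot, y to its left, z up, the work surface at z = 0. Lengths are in mm, angles in rad, forces in N, time in s.
With the tool pointing down it reaches from about 275 to 850 mm from the base axis. Payload 19 kg.
Tool frame: the origin (TCP) lies at the very end of the fingers, on their centre line; the grasp point (between the pads) lies 19 mm behind it; z points along the fingers, y is the line along which they close (so a half turn about z gives the same grasp; the last joint's range is limited). The gripper opens to 85 mm and grips with 20 to 120 N. Pads are 22 mm wide; open, the fingers measure 114 mm over their backs; the gripper's body (76 mm by 85 mm) begins 54 mm behind the grasp point. The pads swing forward as they close: fully open they stand 13 mm farther back than shut.
Start: joints at [1.11, 0.15, 1.437, -0, 1.554, -0.134], TCP at [184.586, 544.535, 231.267] pointing down, gripper open.
Joint ranges: [-2.8, 2.8], [-0.68, 2.1], [0.12, 2.68], [-1.39, 4.53], [0.16, 2.79], [-2.81, 2.81]. Speed limits (rad/s): [1.89, 1.89, 2.22, 3.01, 3.01, 3.01].

### API

Orientations are given as a rotation vector (axis times angle).
In Python, from workcell import sense, grab_frame, hand_in gives the robot as it stands.
- The arm moves only by the tool apply_moves, never from a script. Its argument "rows" is a list of rows, each a list of 7 numbers: the turn, a rotation vector about the tool's x, y, z in rad, then the shift along the tool's x, y, z in mm, then the gripper command: -1 is shut, 1 is fully open, values between are in proportion. A call has 1 to 20 rows; each row shifts and turns the commanded pose from where the row before left it, along the tool's axes as they then stand; what a row does not reach is not made up. A row lasts 1/10 s, in which the tool goes at most 50 mm and 8.59 degrees, less where a joint would pass 70% of its speed; a pose out of reach is approached as far as the arm can. A call with a gripper value outside its range is refused whole. The fingers move at their own pace and stop on an object; "grip_force" is the grip in N (left out, the last holds). Time passes only in rows, so rows that do not move let the fingers close. It gives the time, the measured TCP pose, the force, the opening and the grip force at its end, in the units of the state.
- sense(): the state, without advancing time (a new reading comes with each control period).
- grab_frame(name): name is "side" or "top"; returns a dict with "image" (384x512x3 uint8, red, green, blue), "z_map" (384x512 float32, mm along the optical axis (not along the pixel's ray), 0 where there is no reading), "camera_matrix" (3x3 intrinsics, pixels), "R" (3x3) and "t" (3): a world point X has camera coordinates R X + t. Camera axes: x right, y down, z forward; pixel columns grow to the right and rows downward; lengths in mm; the calibration is good to about 2 mm. A picture is of the moment at which its call begins.
- hand_in(): hands the job in; it is judged then, once.
The state is a dict: "clock": time; "qpos": joint angles; "qvel": joint speeds; "effort": joint torques, N m; "tool_pos": TCP position; "orientation": TCP orientation; "wrist_force": force on the tool from outside, world axes, zero at the start; "wrist_torque": the same for the moment, N m; "opening": finger opening in mm; "grasp_force": force on a finger pad.
Only numpy, scipy, OpenCV 4.12 (cv2) and the standard library are available. Lean on these libraries where they do the work, as an engineer would, in place of code of your own. Each camera call takes 0.05 s, during which the arm holds its last target. There are 200 camera calls.

## Working session

There is one attempt and no reset: what is moved stays moved. The work goes in short steps, Python scripts to look and compute and a tool call to move; the robot and the scene stay as the last step left them, time stands still between calls to the robot, and variables do not carry over. Pictures are saved under pics/ and viewed, at most 10 in all, crops included, and the job is handed in when it is done.

Besides the shell and the picture viewer there is one more tool, called after "Emit:" by a JSON object that holds its "method" and its "body". apply_moves: Moves the arm, as the interface text tells. Its arguments: {"type":"object","properties":{"rows":{"type":"array","items":{"type":"array","items":{"type":"number"}}},"grip_force":{"type":"number"}},"required":["rows"]}

```bash
mkdir -p pics; cat > h.py <<'E'
import numpy as np, cv2
from workcell import sense, grab_frame, hand_in
def save(f,n): cv2.imwrite(f'pics/{n}.png', cv2.cvtColor(f['image'],cv2.COLOR_RGB2BGR))
def pt(f,u,v,h=None):
    K,R,t=[np.array(f[k],float) for k in('camera_matrix','R','t')]
    r=R.T@np.linalg.solve(K,[u,v,1.]); c=-R.T@t
    if h is None: return c+r*f['z_map'][int(v),int(u)]
    return c+r*(h-c[2])/r[2]
def cloud(f):
    K,R,t=[np.array(f[k],float) for k in('camera_matrix','R','t')]
    v,u=np.mgrid[:384,:512]; z=f['z_map']
    p=np.stack([u,v,np.ones_like(u)],-1)@np.linalg.inv(K).T*z[...,None]
    return (p-t)@R
E
python3 - <<'E'
from h import *
import pickle
a=grab_frame('top');b=grab_frame('side')
pickle.dump((a,b),open('f0.pkl','wb'))
im=np.vstack([a['image'],b['image']])
for n,f in(('top0',a),('side0',b)): save(f,n); print(n,-f['R'].T@f['t'],f['R'][2])
s=sense();print(s['tool_pos'],s['orientation'],s['wrist_force'],s['opening'],s['clock'])
E
```

```text
top0 [ 467.81838465    6.73763508 1496.46604907] [ 0.05154978  0.01038554 -0.99861642]
side0 [466.2280681  757.034685   541.87581256] [ 0.07325685 -0.83999004 -0.53763386]
[184.5322787  544.37563893 230.75283579] [-5.11057543e-01 -3.09941893e+00  1.57907431e-03] [-0.12000487  0.30231654  0.14672046] 85.60132090314347 0.1
```

View pics/top0.png

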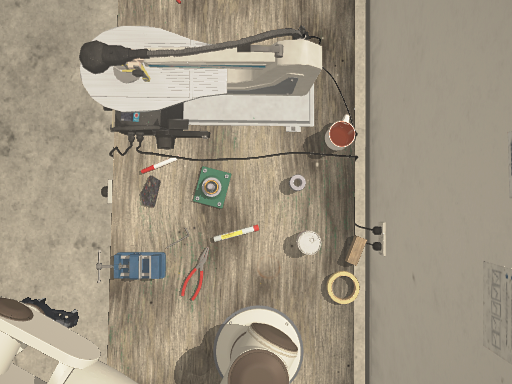

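View pics/side0.png

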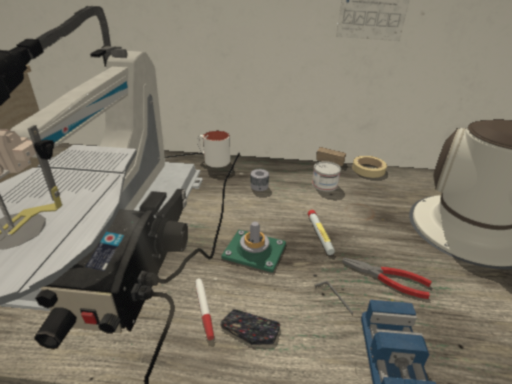

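The top view shows the collar at (297,183) and the arbor at (211,187). The side view shows them at (260,180) and (255,240). Next I'll measure both and look at enlarged crops.

```bash
python3 - <<'E'
from h import *
import pickle
a,b=pickle.load(open('f0.pkl','rb'))
print(a['camera_matrix'][0],b['camera_matrix'][0])
for n,f in(('top',a),('side',b)):
    P=cloud(f); h=P[...,2]
    for m,(u0,u1,v0,v1),H in(('collar',(240,320,165,200),44) if n=='side' else ('collar',(280,315,165,202),44),('arb',(190,235,165,210),78) if n=='top' else ('arb',(235,275,215,260),78)):
        w=P[v0:v1,u0:u1]; k=(np.abs(w[...,2]-H)<4)
        q=w[k]; print(n,m,len(q),q.mean(0).round(1),q.min(0).round(1),q.max(0).round(1))
    # sleeve/seat
    w=P[165:210,190:235] if n=='top' else P[215:275,220:290]
    for lo,hi in((26,34),(37,45)):
        q=w[(w[...,2]>lo)&(w[...,2]<hi)];print(n,lo,len(q),q.mean(0).round(1),q.min(0).round(1),q.max(0).round(1))
def crop(f,u,v,s):
    c=f['image'][v-s:v+s,u-s:u+s]; return cv2.resize(c,(390,290) if 0 else (390,390),interpolation=cv2.INTER_CUBIC)
im=np.hstack([crop(a,211,187,22),crop(b,255,243,30)])
cv2.imwrite('pics/arb.png',im[...,::-1])
im=np.hstack([crop(a,297,183,15),crop(b,260,181,18)])
cv2.imwrite('pics/col.png',im[...,::-1])
E
```

```text
[454.8829049    0.         253.58624743] [356.27884941   0.         259.67711931]
top collar 136 [ 545.6 -117.3   43.9] [ 520.3 -142.7   40.1] [571.8 -91.4  48. ]
top arb 23 [526.7 158.8  78.1] [518.4 151.2  74.1] [537.3 167.1  81.5]
top 26 153 [526.9 158.3  30.1] [497.5 129.9  26.1] [558.9 191.6  34. ]
top 37 55 [526.4 158.7  41. ] [506.8 138.5  37. ] [548.8 184.5  45. ]
side collar 134 [ 525.9 -117.    43. ] [ 376.7 -153.6   40.1] [571.2 -89.7  47.9]
side arb 40 [527.6 161.1  76.7] [519.6 152.4  74. ] [534.8 170.3  79.1]
side 26 224 [526.5 171.4  29.5] [496.4 131.8  26. ] [558.2 192.4  33.9]
side 37 116 [525.9 166.   40.2] [505.7 141.   37.2] [549.4 182.   44.6]
```

View pics/arb.png

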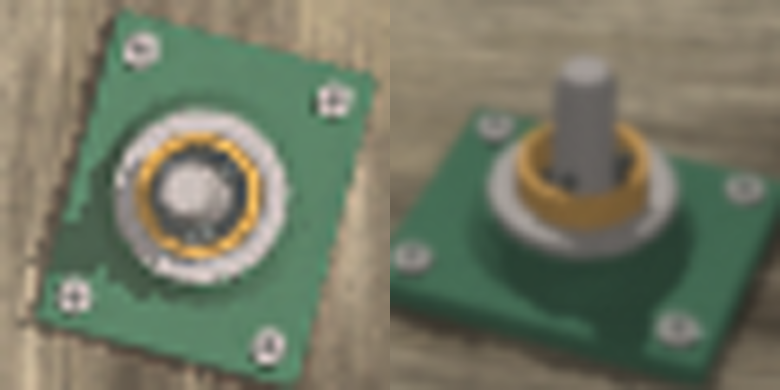

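View pics/col.png

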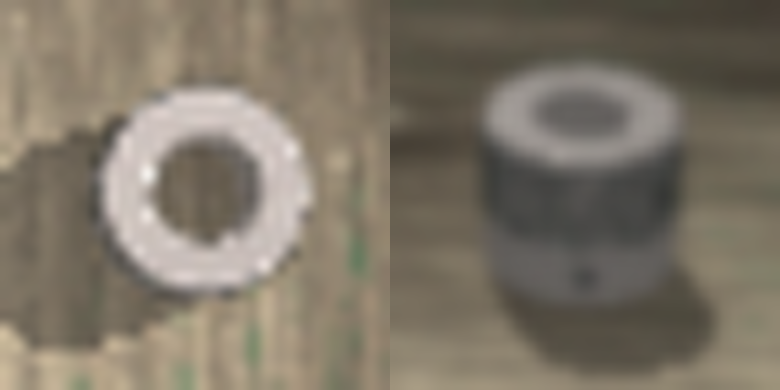

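The arbor crop shows two dark pins beside the spindle, front-left at about (570,182) and right at about (625,165). In the collar crop the grub hole at (585,277) faces the side camera. Next I'll turn the tool so the fingers close along world x, then travel over the collar.

Emit:
{"method": "apply_moves", "body": {"rows": [[0,0,0.1382,0,0,0,1],[0,0,0.1382,0,0,0,1],[0,0,0.1382,0,0,0,1],[0,0,0.1382,0,0,0,1],[0,0,0.1382,0,0,0,1],[0,0,0.1382,0,0,0,1],[0,0,0.1382,0,0,0,1],[0,0,0.1382,0,0,0,1],[0,0,0.1382,0,0,0,1],[0,0,0,0,0,0,1]], "grip_force": 60}}

```text
clock: 1.1
tool_pos: [184.6, 544.4, 230.9]
orientation: [2.224, 2.218, -0.001]
wrist_force: [0.3, -0.1, -0.6]
opening: 85.5
grasp_force: 0.0
```

Emit:
{"method": "apply_moves", "body": {"rows": [[0,0,0,-36.8,20,0,1],[0,0,0,-36.8,20,0,1],[0,0,0,-36.8,20,0,1],[0,0,0,-36.8,20,0,1],[0,0,0,-36.8,20,0,1],[0,0,0,-36.8,20,0,1],[0,0,0,-36.8,20,0,1],[0,0,0,-36.8,20,0,1],[0,0,0,-36.8,20,0,1],[0,0,0,-36.8,20,0,1],[0,0,0,-36.8,20,0,1],[0,0,0,-36.8,20,0,1],[0,0,0,-36.8,20,0,1],[0,0,0,-36.8,20,0,1],[0,0,0,-36.8,20,0,1],[0,0,0,-36.8,20,0,1],[0,0,0,-36.8,20,0,1],[0,0,0,-36.8,20,0,1],[0,0,0,0,0,0,1],[0,0,0,0,0,0,1]]}}

```text
clock: 3.1
tool_pos: [544.7, -118.4, 230.6]
orientation: [-2.218, -2.223, 0.001]
wrist_force: [-0.8, 0.3, -0.3]
opening: 85.5
grasp_force: 0.0
```

```bash
python3 - <<'E'
from h import *
import pickle
from scipy.spatial.transform import Rotation as Ro
s=sense();R=Ro.from_rotvec(s['orientation']).as_matrix()
p=np.array(s['tool_pos']);print(s['clock'],p,R.round(4).tolist(),s['qpos'],s['wrist_force'])
print('to collar in tool axes',R.T@(np.array([545.6,-117.3,10])-p))
a,b=pickle.load(open('f0.pkl','rb'))
c=pt(b,257-0.0,241,41)
for u,v in((252.7,241),(261.2,238.4)):
    q=pt(b,u,v,41);d=q[:2]-[526.8,159.5];print(q,np.hypot(*d),np.degrees(np.arctan2(d[1],d[0])))
q=pt(b,242+195/10.83,163+277/10.83,8); print('hole',q,q[:2]-[545.6,-117.3])
E
```

```text
3.1 [ 544.67555456 -118.4087193   230.64929155] [[-0.0024, 1.0, -0.0012], [1.0, 0.0024, 0.0005], [0.0005, -0.0012, -1.0]] [-3.52297497e-01  1.14857357e-01  1.47880657e+00  2.08991420e-05
  1.54924984e+00 -3.54717991e-01] [-0.81154019  0.34936126 -0.30268922]
to collar in tool axes [  1.00090961   1.19887875 220.64848648]
[528.93837218 173.32612819  41.        ] 13.990513085903427 81.2081976683989
[511.70550209 162.34872711  41.        ] 15.360960688265385 169.31249024872062
hole [539.58675393 -92.01707852   8.        ] [-6.01324607 25.28292148]
```

Emit:
{"method": "apply_moves", "body": {"rows": [[0,0,0,1,1.2,40,1],[0,0,0,0,0,40,1],[0,0,0,0,0,40,1],[0,0,0,0,0,40,1],[0,0,0,0,0,30,1],[0,0,0,0,0,20,1],[0,0,0,0,0,10.6,1],[0,0,0,0,0,0,1],[0,0,0,0,0,0,-1],[0,0,0,0,0,0,-1],[0,0,0,0,0,0,-1],[0,0,0,0,0,0,-1],[0,0,0,0,0,0,-1],[0,0,0,0,0,0,-1],[0,0,0,0,0,0,-1],[0,0,0,0,0,0,-1],[0,0,0,0,0,0,-1],[0,0,0,0,0,0,-1]], "grip_force": 60}}

```text
clock: 4.9
tool_pos: [546.5, -116.9, 12.3]
orientation: [2.22, 2.221, 0.001]
wrist_force: [-3.5, 2.0, 11.5]
opening: 50.7
grasp_force: 61.9
```

Emit:
{"method": "apply_moves", "body": {"rows": [[0,0,0,0,0,-10,-1],[0,0,0,0,0,-20,-1],[0,0,0,0,0,-30,-1],[0,0,0,0,0,-30,-1],[0,0,0,0,0,-30,-1],[0,0,0,20,-2,0,-1],[0,0,0,32,-2,0,-1],[0,0,0,32,-2,0,-1],[0,0,0,32,-2,0,-1],[0,0,0,32,-2,0,-1],[0,0,0,32,-2,0,-1],[0,0,0,32,-2,0,-1],[0,0,0,32,-2,0,-1],[0,0,0,20,-2,0,-1],[0,0,0,12,-1.5,0,-1],[0,0,0,0,0,0,-1],[0,0,0,0,0,0,-1],[0,0,0,0,0,0,-1]]}}

```text
clock: 6.7
tool_pos: [526.5, 158.3, 130.8]
orientation: [2.222, 2.221, -0.0]
wrist_force: [-0.1, 0.0, -2.4]
opening: 51.2
grasp_force: 63.0
```

```bash
python3 - <<'E'
from h import *
from scipy.spatial.transform import Rotation as Ro
s=sense();print(s['clock'],s['tool_pos'],s['wrist_force'],s['wrist_torque'],s['opening'])
b=grab_frame('side');save(b,'s2')
P=cloud(b);w=P[120:260,200:310]
k=(w[...,2]>80)&(w[...,2]<175)&(np.abs(w[...,0]-527)<60)&(np.abs(w[...,1]-165)<60)
for lo in range(80,180,6):
    q=w[k&(w[...,2]>=lo)&(w[...,2]<lo+6)]
    if len(q):print(lo,len(q),q.min(0).round(1),q.max(0).round(1))
c=b['image'][130:280,190:320];cv2.imwrite('pics/s2c.png',cv2.resize(c,(520,600),interpolation=cv2.INTER_CUBIC)[...,::-1])
E
```

```text
6.7 [526.51992761 158.31460788 130.84896501] [-0.09639119  0.03944236 -2.36914011] [-0.05527181 -0.01966419  0.01270359] 51.213632271663585
116 31 [502.  161.5 118.7] [550.9 184.  122. ]
122 62 [502.2 162.2 122. ] [550.8 186.  128. ]
128 62 [502.3 161.5 128. ] [551.3 185.4 134. ]
134 73 [490.4 164.1 134. ] [558.8 185.1 139.8]
140 98 [488.6 144.8 140. ] [565.5 185.3 146. ]
146 110 [488.7 143.6 146. ] [565.4 184.4 152. ]
152 133 [489.  143.6 152.1] [565.3 185.1 158. ]
158 286 [488.1 134.3 158.1] [565.3 184.8 163.8]
164 40 [489.5 154.8 164.2] [565.1 170.8 169.8]
170 31 [486.  147.7 170.2] [571.2 171.4 174.8]
```

View pics/s2c.png

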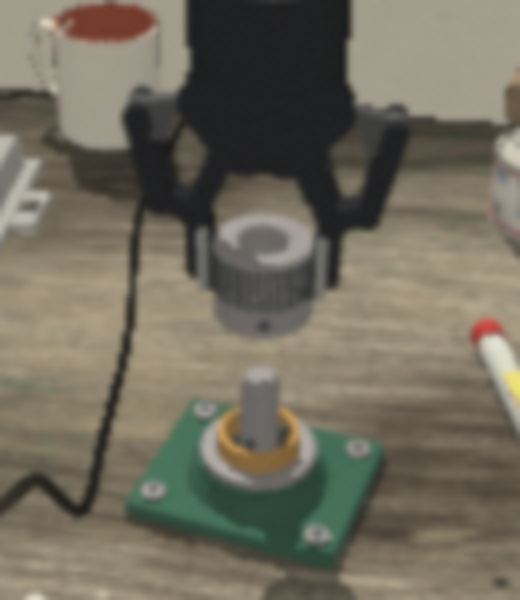

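The collar is held upright about 40 mm above the spindle, nearly on axis, with its grub hole at (264,325) facing the camera. Next I'll lower it over the spindle with a small centring shift.

Emit:
{"method": "apply_moves", "body": {"rows": [[0,0,0,0.8,0.8,10,-1],[0,0,0,0,0,20,-1],[0,0,0.1,0,0,10,-1],[0,0,0.1,0,0,6,-1],[0,0,0.1,0,0,6,-1],[0,0,0,0,0,6,-1],[0,0,0,0,0,6,-1],[0,0,0,0,0,0,-1],[0,0,0,0,0,0,-1]]}}

```text
clock: 7.65
tool_pos: [527.2, 159.9, 66.6]
orientation: [2.527, 1.866, -0.0]
wrist_force: [0.9, 0.4, -2.2]
opening: 50.7
grasp_force: 63.0
```

Emit:
{"method": "apply_moves", "body": {"rows": [[0,0,0,0,0,4,-1],[0,0,0,0,0,4,-1],[0,0,0,0,0,3,-1],[0,0,0,0,0,2,-1],[0,0,0,0,0,1,-1],[0,0,0,0,0,0,-1],[0,0,0,0,0,0,-1]]}}

```text
clock: 8.35
tool_pos: [527.2, 160.0, 52.9]
orientation: [2.528, 1.865, 0.0]
wrist_force: [-0.6, -1.0, 0.1]
opening: 50.8
grasp_force: 63.3
```

Emit:
{"method": "apply_moves", "body": {"rows": [[0,0,0,0,0,1,-1],[0,0,0,0,0,1,-1],[0,0,0,0,0,1,-1],[0,0,0,0,0,0,-1],[0,0,0,0,0,0,-1]]}}

```text
clock: 8.85
tool_pos: [527.4, 160.0, 49.9]
orientation: [2.528, 1.864, 0.0]
wrist_force: [-0.1, -0.1, 3.1]
opening: 50.8
grasp_force: 63.6
```

Emit:
{"method": "apply_moves", "body": {"rows": [[0,0,0,0,0,1,-1],[0,0,0,0,0,1,-1],[0,0,0,0,0,1,-1],[0,0,0,0,0,0,-1],[0,0,0,0,0,0,-1]]}}

```text
clock: 9.35
tool_pos: [527.4, 159.9, 46.9]
orientation: [2.528, 1.864, 0.001]
wrist_force: [0.5, -1.4, 4.8]
opening: 50.8
grasp_force: 63.7
```

Emit:
{"method": "apply_moves", "body": {"rows": [[0,0,0,0,0,1,-1],[0,0,0,0,0,1,-1],[0,0,0,0,0,1,-1],[0,0,0,0,0,1,-1],[0,0,0,0,0,0,-1],[0,0,0,0,0,0,-1]]}}

```text
clock: 9.95
tool_pos: [527.3, 160.0, 42.9]
orientation: [2.528, 1.865, 0.0]
wrist_force: [-0.0, -2.1, 5.3]
opening: 51.1
grasp_force: 63.9
```

```bash
python3 - <<'E'
from h import *
s=sense();print(s['clock'],s['tool_pos'],s['wrist_force'],s['wrist_torque'])
b=grab_frame('side');P=cloud(b);w=P[190:270,200:310]
k=(np.abs(w[...,0]-527)<20)&(np.abs(w[...,1]-160)<30)&(w[...,2]>20)
q=w[k&(w[...,2]>55)&(w[...,2]<100)]
print(np.histogram(q[:,2],bins=range(55,100,2)))
c=b['image'][170:270,195:320];cv2.imwrite('pics/s3c.png',cv2.resize(c,(750,600),interpolation=cv2.INTER_CUBIC)[...,::-1])
E
```

```text
9.95 [527.34535863 159.97922187  42.90275287] [-0.03238291 -2.12580697  5.25882478] [-0.26751157  0.00305244 -0.21043781]
(array([ 13,  13,  11,  15,  14,  20,  13,  20,  56, 140,  33,  19,   0,
         0,   0,   0,   0,   0,   0,   0,   0,   1]), array([55, 57, 59, 61, 63, 65, 67, 69, 71, 73, 75, 77, 79, 81, 83, 85, 87,
       89, 91, 93, 95, 97, 99]))
```

View pics/s3c.png

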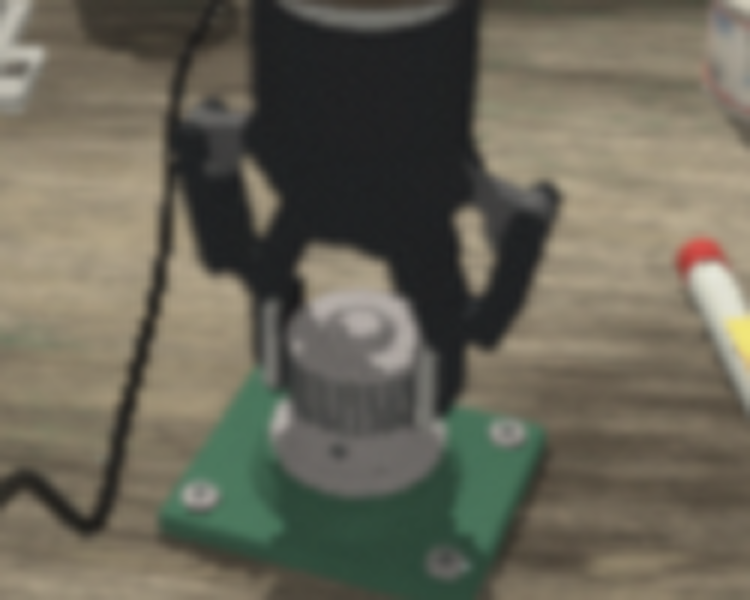

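The collar's pins are engaged and its top sits at about 74–75 mm, almost home with no brass visible. I'll press on to a firm seat.

Emit:
{"method": "apply_moves", "body": {"rows": [[0,0,0,0,0,1,-1],[0,0,0,0,0,0.7,-1],[0,0,0,0,0,0.7,-1],[0,0,0,0,0,0,-1],[0,0,0,0,0,0,-1]]}}

```text
clock: 10.5
tool_pos: [527.5, 160.0, 42.3]
orientation: [2.528, 1.864, 0.001]
wrist_force: [-12.2, -4.8, 34.1]
opening: 51.0
grasp_force: 66.7
```

Emit:
{"method": "apply_moves", "body": {"rows": [[0,0,0,0,0,-0.5,-1],[0,0,0,0,0,0,-1],[0,0,0,0,0,0,-1],[0,0,0,0,0,0,-1],[0,0,0,0,0,0,-1]]}}

```text
clock: 11.0
tool_pos: [527.4, 160.0, 42.3]
orientation: [2.528, 1.864, 0.001]
wrist_force: [-9.8, -3.5, 26.0]
opening: 51.3
grasp_force: 65.7
```

```bash
python3 - <<'E'
from h import *
s=sense();print(s['tool_pos'],s['wrist_force'],s['wrist_torque'],s['grasp_force'])
b=grab_frame('side');P=cloud(b)
w=P[200:260,230:280].reshape(-1,3)
q=w[(abs(w[:,2]-74)<2.5)&(np.hypot(w[:,0]-527,w[:,1]-160)<25)&(np.hypot(w[:,0]-527,w[:,1]-160)>13)]
A=np.c_[q[:,:2]-[527,160],np.ones(len(q))];print(len(q),np.linalg.lstsq(A,q[:,2],rcond=None)[0])
E
```

```text
[527.43072722 159.99765864  42.25150737] [-9.8047825  -3.45041844 25.98301576] [-0.51458381  1.59403487 -0.18478956] 65.67310201004148
173 [ 1.29327295e-03 -6.92047527e-03  7.33122028e+01]
```

```bash
python3 -c "
from workcell import hand_in
print(hand_in())"
```

```text
the job is handed in; nothing more can be done
None
```

The collar is over the spindle with its keyways engaged on the drive pins, flat on its seat (TCP at the expected home height, tilt under 0.01 rad) and still gripped with about 26 N holding it down; the job is handed in at about 11 s, and the mug, tin, blade vial and hex key were not touched.

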